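# Tidy the attic desk: tiered stand and book row

## Robot

A 6-joint arm with a two-finger parallel gripper is mounted at the origin on the work surface. World frame = base frame: x ahead of the robot, y to its left, z up, the work surface at z = 0. Lengths are in m, angles in rad, forces in N, time in s.
With the tool pointing down it reaches from about 0.3 to 0.825 m from the base axis. Payload 5.4 kg.
Tool frame: the origin (TCP) lies midway between the tips of the shut fingers; the grasp point (between the pads) lies 19 mm behind it; z points along the fingers, y is the line along which they close (so a half turn about z gives the same grasp; the last joint's range is limited). The gripper opens to 92 mm and grips with 3 to 60 N. Pads are 20 mm wide; open, the fingers measure 128 mm over their backs; the gripper's body (75 mm by 189 mm) begins 69 mm behind the grasp point.
Start: joints at [-1.45, 0.158, 1.597, -0, 1.386, -0.21], TCP at [0.187, -0.544, 0.193] pointing down, gripper open.
Joint ranges: [-2.91, 2.91], [-0.94, 2.29], [0.18, 2.7], [-1.29, 4.43], [0.17, 2.64], [-3, 3]. Speed limits (rad/s): [2.57, 2.57, 3.14, 3.14, 3.14, 3.14].

## Interface

Orientations are given as [roll, pitch, yaw] about the fixed x, y, z axes, in that order (R = Rz(yaw) Ry(pitch) Rx(roll)).
In Python, from rig import get_obs, capture, close_job gives the robot as it stands. The module is installed in compiled form; this text tells all that it offers.
- The arm moves only by the tool play_rows, never from a script. Its argument "targets" is a list that holds one entry, the list of rows, each a list of 4 numbers: the shift along the world's x, y, z in mm, then the turn about the world's z in degrees. In form: [[[x, y, z, twist], ...]]. A call has exactly 10 rows; each row shifts and turns the commanded pose from where the row before left it; what a row does not reach is not made up. A row lasts 1/8 s, in which the tool goes at most 62.5 mm and 10.7 degrees, less where a joint would pass 70% of its speed; a pose out of reach is approached as far as the arm can. A call is refused whole if a number of a shift passes 62.5 or a number of a turn 10.7, either way. A call with a gripper value outside its range is refused whole. "grip" is the gripper's target within -1 to 1 (shut at 1, half-way at 0, fully open at -1), set as the call begins (left out, the last holds). The fingers move at their own pace and stop on an object; "grip_force" is the grip in N (left out, the last holds). Time passes only in rows, so rows that do not move let the fingers close, or fill a call up. It gives the time, the measured TCP pose, the force, the opening and the grip force at its end, in the units of the state.
- get_obs(): the state, without advancing time (a new reading comes with each control period).
- capture(name): name is "side" or "top" or "wrist"; returns a dict with "frame" (420x560x3 uint8, red, green, blue), "z_map" (420x560 float32, m along the optical axis (not along the pixel's ray), 0 where there is no reading), "vfov" (degrees; the focal length in pixels is half the picture's height over the tangent of half this angle, whatever the lens; pixels are square), "cx", "cy" (the principal point, pixels), "eye" and "rotation" of the camera in the world; the wrist camera has in their place "mount" (4x4, takes a point from camera to tool coordinates, whose origin is the TCP and whose axes are the flange's). Camera axes: x right, y down, z forward; pixel columns grow to the right and rows downward; lengths in m; the calibration is good to about 2 mm. A picture is of the moment at which its call begins: read the wrist's pose just before it.
- close_job(): hands the job in; it is judged then, once.
The state is a dict: "time": time; "joint_positions": joint angles; "joint_vel": joint speeds; "tau": joint torques, N m; "tool_pos": TCP position; "eef_rot": TCP orientation; "contact_force": force on the tool from outside, world axes, zero at the start; "wrist_torque": the same for the moment, N m; "opening": opening from 0.0 (shut) to 1.0 (fully open); "gripper_force": force on a finger pad.
Only numpy, scipy, OpenCV 4.12 (cv2) and the standard library are available. Lean on these libraries where they do the work, as an engineer would, in place of code of your own. Each camera call takes 0.05 s, during which the arm holds its last target. There are 200 camera calls.

## Task

Tidy the desk: stand every loose tin upright on the base board of the tiered stand, then lower the upper tray over it so that all four corner holes drop over the posts and it sits level on their shoulders, and stand the little house upright on that tray. Also slide each document case from the sorter down into the row of books, into the gap marked by the tab of its own colour, spreading the two books until the case stands upright and fully down on the rack's floor. Leave the candle, mug, jar, terracotta pot, vase and cardboard box as they are.

Things in the scene. Friction and masses are not known exactly. Their poses are not given: they have to be found in the camera images.
- stand: Fixed tiered stand: light wood base board 160 x 240 mm (its x, y), origin under its centre on the desk. The board's top, where tins stand, is 10 mm above the origin; a low lip 5 mm thick runs round its edge, up to 18 mm. Four posts at (x, y) = (+-60, +-95) mm: each 16 mm thick from the board up to a shoulder at 80 mm, then a dark steel pin 9 mm thick, straight to 90 mm and tapered to 4 mm thick at its tip at 100 mm. The upper tray rests on the four shoulders.
- tray: Loose upper tray of the stand, wood, 150 x 220 mm (its x, y), 0.35 kg; origin at the centre of its underside. Plate 8 mm thick with four square through holes of 13 mm at (x, y) = (+-60, +-95) mm, a thin rim 4 mm wide round the edge up to 18 mm, and at its centre a black upright bar handle, 16 mm thick (y), 70 mm long (x), its top 50 mm above the origin. Starts flat on the desk. It looks the same after a half turn.
- rack: Fixed wooden book rack, floor board 130 x 206 mm (its x, y), top of the floor board 10 mm above the origin, which lies on the desk under its centre; low end walls 60 to 70 mm high at y = +-100 mm. Holds a row along y of four books.
- book0: Book number 0 of the row in the rack (book0 at the rack's -y end, book3 at +y): 100 mm (x) x 32 mm thick (y) x 85 mm high, both top edges rounded with 8 mm radius, origin under its centre, 11 mm above the rack's underside. It can only move sideways along the rack's y, up to 15 mm either way from rest, against a light spring (250 N/m, friction 0.15 N). At rest the pitch is 42 mm, so the gaps are about 10 mm wide.
- book1: Book number 1 of the row in the rack (book0 at the rack's -y end, book3 at +y): 100 mm (x) x 32 mm thick (y) x 85 mm high, both top edges rounded with 8 mm radius, origin under its centre, 11 mm above the rack's underside. It can only move sideways along the rack's y, up to 15 mm either way from rest, against a light spring (250 N/m, friction 0.15 N). At rest the pitch is 42 mm, so the gaps are about 10 mm wide.
- book2: Book number 2 of the row in the rack (book0 at the rack's -y end, book3 at +y): 100 mm (x) x 32 mm thick (y) x 85 mm high, both top edges rounded with 8 mm radius, origin under its centre, 11 mm above the rack's underside. It can only move sideways along the rack's y, up to 15 mm either way from rest, against a light spring (250 N/m, friction 0.15 N). At rest the pitch is 42 mm, so the gaps are about 10 mm wide.
- book3: Book number 3 of the row in the rack (book0 at the rack's -y end, book3 at +y): 100 mm (x) x 32 mm thick (y) x 85 mm high, both top edges rounded with 8 mm radius, origin under its centre, 11 mm above the rack's underside. It can only move sideways along the rack's y, up to 15 mm either way from rest, against a light spring (250 N/m, friction 0.15 N). At rest the pitch is 42 mm, so the gaps are about 10 mm wide.
- tab_red: Fixed red colour tab, 24 mm wide, 12 mm thick and 60 mm high, on the rack's floor board by its +x edge, marking one of the three gaps between the books. Origin at the centre of its foot, at the height of the top of the rack's floor board; axes parallel to the rack's. The marked gap's middle lies 60 mm from it towards the rack's -x; which tab marks which gap varies.
- tab_blue: Fixed blue colour tab, 24 mm wide, 12 mm thick and 60 mm high, on the rack's floor board by its +x edge, marking one of the three gaps between the books. Origin at the centre of its foot, at the height of the top of the rack's floor board; axes parallel to the rack's. The marked gap's middle lies 60 mm from it towards the rack's -x; which tab marks which gap varies.
- tab_yellow: Fixed yellow colour tab, 24 mm wide, 12 mm thick and 60 mm high, on the rack's floor board by its +x edge, marking one of the three gaps between the books. Origin at the centre of its foot, at the height of the top of the rack's floor board; axes parallel to the rack's. The marked gap's middle lies 60 mm from it towards the rack's -x; which tab marks which gap varies.
- sorter: Fixed white sorter, 110 x 130 mm (x, y), origin under its centre; three slots at y = -46, 0, +46 mm, each 17 mm wide, floor 8 mm above the origin, slot walls 90 mm long, up to 63 mm. Loose cases wait upright in its slots.
- case_red: Loose slim red document case (hard shell), 100 mm (x) x 15 mm thick (y) x 145 mm high (z), 0.15 kg; origin at the centre of its bottom edge. The lowest 24 mm taper from 15 mm down to a 4 mm thick foot. Starts upright in a slot of the sorter. May be absent.
- case_blue: Loose slim blue document case (hard shell), 100 mm (x) x 15 mm thick (y) x 145 mm high (z), 0.15 kg; origin at the centre of its bottom edge. The lowest 24 mm taper from 15 mm down to a 4 mm thick foot. Starts upright in a slot of the sorter. May be absent.
- case_yellow: Loose slim yellow document case (hard shell), 100 mm (x) x 15 mm thick (y) x 145 mm high (z), 0.15 kg; origin at the centre of its bottom edge. The lowest 24 mm taper from 15 mm down to a 4 mm thick foot. Starts upright in a slot of the sorter. May be absent.
- tin0: Loose round dark tin with a brass lid band, 46 mm in diameter, 60 mm high, 0.16 kg, origin at the centre of its underside; starts upright on the desk. May be absent.
- tin1: Loose round dark tin with a brass lid band, 46 mm in diameter, 60 mm high, 0.16 kg, origin at the centre of its underside; starts upright on the desk. May be absent.
- tin2: Loose round dark tin with a brass lid band, 46 mm in diameter, 60 mm high, 0.16 kg, origin at the centre of its underside; starts upright on the desk. May be absent.
- house: Loose little wooden house ornament, 64 mm (x) x 52 mm (y), origin at the centre of its underside; walls upright to 46 mm, then a pitched roof with its ridge along x, 70 mm high. 0.15 kg, heaviest at the foot. Starts upright on the desk.
- candle: Bystander: white candle stub 22 mm thick on a black round foot 52 mm in diameter, 67 mm high in all, among the tins. Leave it alone.
- mug: Bystander: white mug, 76 mm in diameter, 85 mm high. Leave it alone.
- diffuser: Bystander: amber jar, 60 mm in diameter, 100 mm high. Leave it alone.
- tealight: Bystander: terracotta round pot, 56 mm in diameter, 50 mm high. Leave it alone.
- cardbox: Bystander: cardboard box 100 x 70 x 50 mm. Leave it alone.
- vase: Bystander: white cylindrical vase, 70 mm in diameter, 120 mm high. Leave it alone.
Things that resemble listed ones, but are neither listed nor needed, are in the scene too. What is shaped like the tin2 but green is not meant.

How it is judged:
By the outcome, as a careful person would: the job done as asked, in the order asked, and still so for the second after the job is handed in, with the robot touching nothing.
Of tin0, tin1, tin2 only 2 to 3 are there at a start; the rules pass over those that are not, and their reading is None.
Of case_red, case_blue, case_yellow only 2 to 3 are there at a start; the rules pass over those that are not, and their reading is None.
At some moment in a run one of tin0, tin1, tin2, house may be knocked a few centimetres aside while the robot is not near it.
It also fails if it takes over 210 s, if anything falls off the work surface, if the arm or the gripper's body presses on something with over 40 N, if the wrist force passes 120 N, or if a joint passes its speed limit or range.

## Working session

There is one attempt and no reset: what is moved stays moved. The work goes in short steps, Python scripts to look and compute and a tool call to move; the robot and the scene stay as the last step left them, time stands still between calls to the robot, and variables do not carry over. Pictures are saved under pics/ and viewed, at most 14 in all, crops included, and the job is handed in when it is done.

Besides the shell and the picture viewer there is one more tool, called as name(argument=value, ...), one argument or row to a line, values as JSON. play_rows: Moves the arm, as the interface text tells. Its arguments: {"type":"object","properties":{"targets":{"type":"array"},"grip":{"type":"number"},"grip_force":{"type":"number"}},"required":["targets"]}

```bash
mkdir -p pics
cat > h.py <<'E'
import numpy as np, cv2, os
from rig import get_obs, capture, close_job
from scipy.spatial.transform import Rotation as R
def cap(name,save=None):
    o=get_obs(); c=capture(name)
    f=c["frame"]; H,W=f.shape[:2]
    c["f"]=H/2/np.tan(np.radians(c["vfov"])/2)
    if "mount" in c:
        T=np.eye(4); T[:3,:3]=R.from_euler('xyz',o["eef_rot"]).as_matrix(); T[:3,3]=o["tool_pos"]
        M=T@np.array(c["mount"]); c["rotation"]=M[:3,:3]; c["eye"]=M[:3,3]
    else:
        c["rotation"]=np.array(c["rotation"]).reshape(3,3); c["eye"]=np.array(c["eye"])
    v,u=np.mgrid[0:H,0:W]; z=c["z_map"]
    P=np.stack([(u-c["cx"])/c["f"]*z,(v-c["cy"])/c["f"]*z,z],-1)
    c["P"]=P@c["rotation"].T+c["eye"]; c["P"][z==0]=np.nan
    c["hsv"]=cv2.cvtColor(f,cv2.COLOR_RGB2HSV)
    if save: cv2.imwrite(f"pics/{save}.png",cv2.cvtColor(f,cv2.COLOR_RGB2BGR))
    np.savez(f"/tmp/{save or name}.npz",frame=f,P=c["P"])
    return c
def ray(c,u,v,h):
    d=c["rotation"]@np.array([(u-c["cx"])/c["f"],(v-c["cy"])/c["f"],1]); return c["eye"]+d*(h-c["eye"][2])/d[2]
E
python3 - <<'E'
from h import *
print(get_obs())
for n in("top","side"):
    c=cap(n,n); print(n,c["vfov"],c["eye"],c["rotation"].round(3).tolist(),c["cx"],c["cy"])
E
```

```text
{'time': 0.0, 'joint_positions': array([-1.45009986e+00,  1.59040385e-01,  1.59824225e+00, -6.79443370e-06,
        1.38618167e+00, -2.10124602e-01]), 'joint_vel': array([ 0.00071607,  0.00099482,  0.00011566,  0.00084747,  0.00202092,
       -0.00067021]), 'tau': array([-6.06312879e-04, -3.85576665e+01, -3.22110450e+01,  7.00749387e-02,
        3.78388760e-02, -1.22885522e-04]), 'tool_pos': array([ 0.18665338, -0.54315453,  0.19161881]), 'eef_rot': array([-3.13976078e+00, -3.83861727e-04,  3.30821967e-01]), 'contact_force': array([1.48346377, 0.15684776, 0.53637155]), 'wrist_torque': array([-0.01497335, -0.04463152, -0.00785273]), 'gripper_force': 0.0, 'opening': 0.9996827124572024}Traceback (most recent call last):
  File "<stdin>", line 4, in <module>
  File "h.py", line 12, in cap
    c["rotation"]=np.array(c["rotation"]).reshape(3,3); c["eye"]=np.array(c["eye"])
                  ~~~~~~~~~~~~~~~~~~~~~~~~~~~~~~~^^^^^
ValueError: cannot reshape array of size 3 into shape (3,3)
```

```bash
sed -i "s/c\[\"rotation\"\]=np.array(c\[\"rotation\"\]).reshape(3,3)/c['rotation']=R.from_euler('xyz',c['rotation']).as_matrix()/" h.py
python3 - <<'E'
from h import *
for n in("top","side"):
    c=cap(n,n); print(n,c["vfov"],c["eye"],c["rotation"].round(3).tolist(),c["cx"],c["cy"])
    z=c["P"][...,2]; print(np.nanpercentile(z,[1,5,25,50,75,95]))
E
```

```text
top 44.63634896103838 [0.31812707 0.03737975 1.34998099] [[0.008, -0.991, 0.134], [-1.0, -0.009, -0.005], [0.007, -0.134, -0.991]] 274.4480065694847 208.75904280309243
[-7.59871507e-01 -7.51909847e-01 -3.37682090e-03 -2.32167118e-04
  1.15653827e-02  6.91285616e-01]
side 53.772914616262995 [0.34430865 0.85219528 0.87708755] [[-0.981, -0.138, 0.137], [-0.194, 0.681, -0.706], [0.004, -0.719, -0.695]] 278.94307245303446 197.3705617116061
[-7.55209563e-01 -7.48215015e-01 -7.81806943e-02  4.43281205e-04
  1.22643652e-02  3.22901992e-01]
```

View pics/top.png

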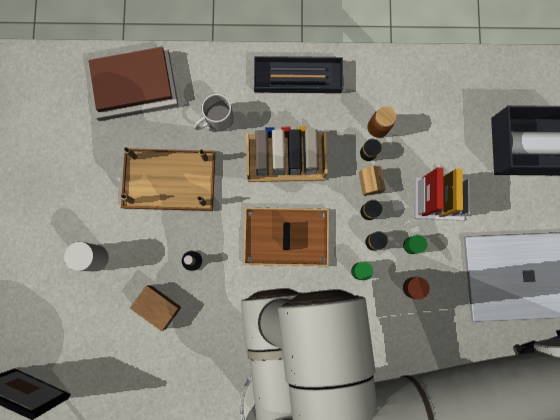

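View pics/side.png

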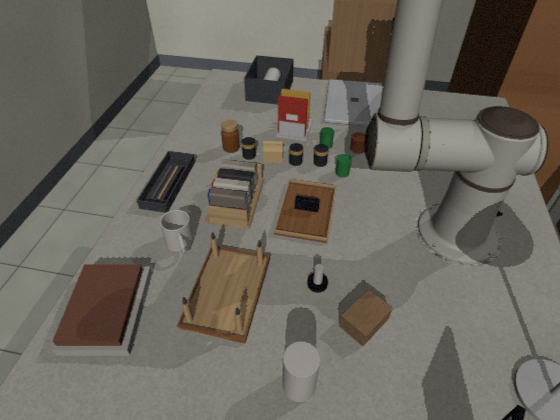

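Top view: dark tins with brass band at (371,150), (372,210), (377,241); lookalikes: green tins (415,244), (362,270), terracotta pot (416,288), amber jar (381,122), candle (191,260). House (372,180), stand (168,180), tray (287,237), rack (287,155), sorter with red (432,190) and yellow (455,192) cases. The dark ones are the choice; I check this in a crop.

Run:
```python
from h import *
d=np.load('/tmp/top.npz'); P=d['P']; f=d['frame']
z=P[...,2]
def comp(u,v,lo,hi,r=18,pr=1):
    m=np.zeros(z.shape,np.uint8); m[v-r:v+r,u-r:u+r]=1
    m&=((z>lo)&(z<hi)).astype(np.uint8)
    n,l,s,c=cv2.connectedComponentsWithStats(m)
    i=1+np.argmax(s[1:,4]); pts=P[l==i]
    (cx,cy),(w,h),a=cv2.minAreaRect((pts[:,:2]*1000).astype(np.float32))
    print((u,v),len(pts),'c',round(cx),round(cy),'wh',round(w),round(h),'ang',round(a,1),'z',np.median(pts[:,2]).round(3))
for u,v in((371,150),(372,210),(377,241),(415,244),(362,270)): comp(u,v,.052,.07)
comp(372,180,.035,.08); print('cand');comp(191,260,.02,.08)
print('stand');comp(168,180,.006,.022,50); 
for u,v in((127,152),(204,155),(124,200),(210,200)): comp(u,v,.06,.11,10)
print('tray');comp(287,237,.006,.022,60);comp(287,237,.035,.06,20)
print('rack');comp(287,160,.005,.12,50)
print('books');
for u,v in((262,155),(278,150),(295,150),(311,150)): comp(u,v,.085,.105,9)
print('case');comp(432,190,.13,.17,20);comp(455,192,.13,.17,20);comp(442,200,.055,.07,35)
crop=np.hstack([f[110:210,235:345],f[110:260,345:480][:100]])
a=cv2.resize(f[110:280,235:480],None,fx=3.2,fy=3.2,interpolation=cv2.INTER_CUBIC)
cv2.imwrite('pics/crop1.png',a[...,::-1])
for n,lo,hi in(('red',0,6),('blue',105,125),('yel',18,30)):
    h=cv2.cvtColor(f,cv2.COLOR_RGB2HSV); m=((h[...,0]>=lo)&(h[...,0]<=hi)&(h[...,1]>150)&(h[...,2]>60)); m[:118]=0;m[140:]=0;m[:,:245]=0;m[:,332:]=0
    ys,xs=np.nonzero(m); print(n,len(xs), xs.mean() if len(xs) else 0, ys.mean() if len(xs) else 0, np.nanmedian(P[m],0) if len(xs) else 0)
```

```text
(371, 150) 253 c 657 -222 wh 44 46 ang 45.6 z 0.058
(372, 210) 264 c 496 -221 wh 46 45 ang 68.6 z 0.058
(377, 241) 279 c 415 -233 wh 46 46 ang 0.6 z 0.058
(415, 244) 275 c 407 -332 wh 45 44 ang 88.1 z 0.058
(362, 270) 280 c 339 -194 wh 45 45 ang 0.4 z 0.059
(372, 180) 525 c 575 -226 wh 64 53 ang 8.5 z 0.056
cand
(191, 260) 85 c 362 245 wh 21 22 ang 83.2 z 0.064
stand
(168, 180) 4309 c 577 315 wh 245 162 ang 88.8 z 0.01
(127, 152) 49 c 637 406 wh 14 14 ang 45.7 z 0.079
(204, 155) 43 c 634 216 wh 15 14 ang 5.1 z 0.079
(124, 200) 46 c 518 407 wh 14 14 ang 65.3 z 0.078
(210, 200) 23 c 514 215 wh 7 14 ang 83.4 z 0.076
tray
(287, 237) 2799 c 429 -1 wh 221 154 ang 89.1 z 0.009
(287, 237) 169 c 426 0 wh 69 15 ang 0.1 z 0.049
rack
(287, 160) 3956 c 648 -2 wh 143 214 ang 2.0 z 0.084
books
(262, 155) 221 c 625 63 wh 47 30 ang 0.8 z 0.094
(278, 150) 226 c 639 23 wh 47 30 ang 0.5 z 0.094
(295, 150) 230 c 639 -20 wh 31 46 ang 90.0 z 0.094
(311, 150) 221 c 639 -61 wh 46 31 ang 1.7 z 0.094
case
(432, 190) 370 c 533 -363 wh 19 97 ang 88.7 z 0.15
(455, 192) 375 c 529 -409 wh 18 92 ang 87.4 z 0.15
(442, 200) 147 c 534 -354 wh 100 17 ang 5.3 z 0.062
red 33 285.72727272727275 128.54545454545453 [0.70121764 0.00217494 0.06839615]
blue 23 269.0869565217391 129.04347826086956 [0.69906217 0.04599817 0.06873928]
yel 32 301.71875 128.375 [ 0.70209114 -0.03929781  0.06889432]
```

View pics/crop1.png

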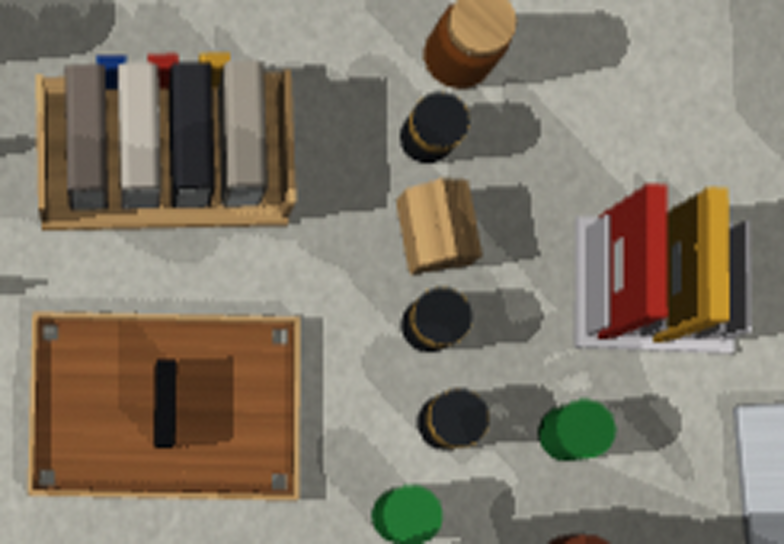

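Crop: tins with brass bands at crop (435,125), (438,318), (453,417); green ones at (577,428) and (407,513) are excluded. Tab order from +y: blue, red, yellow. Red and yellow cases are present, there is no blue one. Moving to the nearest tin.

play_rows(
  targets=[
    [[33,44,0,-3],[33,44,0,-3],[33,44,0,-3],[33,44,0,-3],[33,44,0,-3],[33,44,0,-2],[30,46,0,-2],[0,0,-40,0],[0,0,-40,0],[0,0,0,0]],
  ],
  grip=-0.4,
  grip_force=20,
)

```text
time: 1.4
tool_pos: [0.4125, -0.2315, 0.1095]
eef_rot: [-3.136, 0.006, -0.0]
contact_force: [-0.1, -0.1, 0.1]
opening: 0.696
gripper_force: 0.0
```

play_rows(
  targets=[
    [[2,-1,-45,0],[0,0,-44,0],[0,0,0,0],[0,0,0,0],[0,0,0,0],[0,0,0,0],[0,0,0,0],[0,0,0,0],[0,0,0,0],[0,0,0,0]],
  ],
)

```text
time: 2.65
tool_pos: [0.4167, -0.2348, 0.0235]
eef_rot: [-3.141, 0.0, -0.001]
contact_force: [-0.3, -0.3, -0.1]
opening: 0.7
gripper_force: 0.0
```

play_rows(
  targets=[
    [[0,0,0,0],[0,0,0,0],[0,0,0,0],[0,0,0,0],[0,0,0,0],[0,0,40,0],[0,0,60,0],[0,0,60,0],[0,0,20,0],[0,0,0,0]],
  ],
  grip=1,
)

```text
time: 3.9
tool_pos: [0.4176, -0.2358, 0.2052]
eef_rot: [3.139, -0.003, -0.001]
contact_force: [0.6, 0.6, -2.1]
opening: 0.493
gripper_force: 20.0
```

play_rows(
  targets=[
    [[16,58,0,4.5],[16,58,0,4.5],[16,58,0,4.5],[16,58,0,4.5],[16,58,0,4.5],[16,58,0,4.5],[16,58,0,4.5],[16,58,0,4.5],[16,58,0,4.5],[15,58,0,4.5]],
  ],
)

```text
time: 5.15
tool_pos: [0.575, 0.3466, 0.2003]
eef_rot: [-3.14, 0.004, 0.787]
contact_force: [0.5, -0.1, -0.9]
opening: 0.494
gripper_force: 20.0
```

play_rows(
  targets=[
    [[0,20,0,0],[0,2,-50,0],[0,0,-50,0],[0,0,-40,0],[0,0,0,0],[0,0,0,0],[0,0,0,0],[0,0,0,0],[0,0,0,0],[0,0,0,0]],
  ],
)

```text
time: 6.4
tool_pos: [0.5758, 0.3672, 0.0638]
eef_rot: [3.141, -0.0, 0.785]
contact_force: [0.1, -0.3, -1.7]
opening: 0.497
gripper_force: 20.0
```

Run:
```python
from h import *
o=get_obs(); print(o['tool_pos'],o['eef_rot'])
c=cap("wrist","w1")
c=cap("top","top2")
```

```text
[0.57582228 0.36724529 0.06384237] [ 3.14144374e+00 -2.75170688e-04  7.84643952e-01]
```

View pics/w1.png

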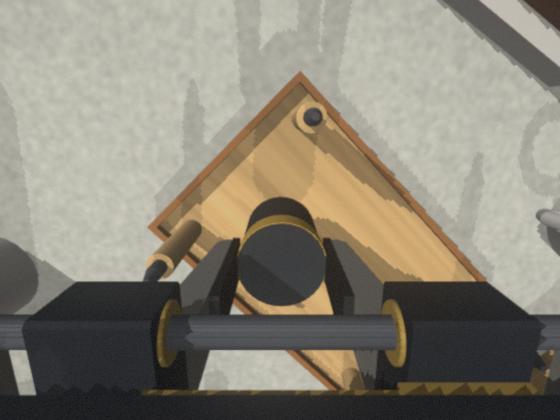

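play_rows(
  targets=[
    [[0,0,-20,0],[0,0,-9,0],[0,0,-1,0],[0,0,0,0],[0,0,0,0],[0,0,0,0],[0,0,0,0],[0,0,0,0],[0,0,0,0],[0,0,0,0]],
  ],
)

```text
time: 7.75
tool_pos: [0.5757, 0.3671, 0.0336]
eef_rot: [3.142, 0.0, 0.785]
contact_force: [0.2, -0.2, -1.5]
opening: 0.497
gripper_force: 20.0
```

play_rows(
  targets=[
    [[0,0,0,0],[0,0,0,0],[0,0,0,0],[0,0,30,0],[0,0,60,0],[0,0,60,0],[0,0,0,0],[-8,-60,0,-4.5],[-8,-60,0,-4.5],[-8,-60,0,-4.5]],
  ],
  grip=-0.4,
)

```text
time: 9.0
tool_pos: [0.5507, 0.1855, 0.1824]
eef_rot: [-3.141, 0.001, 0.547]
contact_force: [0.9, -0.2, 0.1]
opening: 0.704
gripper_force: 0.0
```

```bash
cat > tins.py <<'E'
from h import *
import sys
c=cap("top",sys.argv[1] if len(sys.argv)>1 else "t"); P=c["P"]; z=P[...,2]; f=c["frame"]
m=((z>.045)&(z<.09)).astype(np.uint8); m[:,:]&=((P[...,0]>.25)&(P[...,0]<.75)&(P[...,1]>-.42)&(P[...,1]<.45)).astype(np.uint8)
n,l,s,cc=cv2.connectedComponentsWithStats(m)
for i in range(1,n):
    if s[i,4]<80: continue
    p=P[l==i]; r=cv2.minAreaRect((p[:,:2]*1000).astype(np.float32))
    print(cc[i].round(),'c',np.round(r[0]),'wh',np.round(r[1]),'a',round(r[2],1),'z',np.median(p[:,2]).round(3),'rgb',f[l==i].mean(0).round())
E
python3 tins.py t3
```

```text
[379. 125.] c [ 717. -241.] wh [59. 36.] a 53.2 z 0.069 rgb [79. 47. 24.]
[306. 150.] c [651. -53.] wh [122.  32.] a 10.4 z 0.069 rgb [92. 81. 59.]
[325. 153.] c [641. -99.] wh [112.   7.] a 1.8 z 0.067 rgb [103.  82.  55.]
[247. 154.] c [633. 101.] wh [110.   6.] a 2.0 z 0.068 rgb [172. 143.  96.]
[372. 147.] c [ 656. -222.] wh [46. 44.] a 48.3 z 0.058 rgb [35. 35. 34.]
[373. 178.] c [ 575. -225.] wh [64. 51.] a 9.6 z 0.057 rgb [115.  92.  60.]
[142. 176.] c [574. 370.] wh [47. 38.] a 12.2 z 0.068 rgb [60. 59. 57.]
[425. 194.] c [ 534. -354.] wh [101.  20.] a 6.3 z 0.063 rgb [69. 52. 51.]
[445. 196.] c [ 531. -399.] wh [100.  19.] a 5.9 z 0.074 rgb [51. 40. 23.]
[373. 208.] c [ 496. -220.] wh [46. 46.] a 73.5 z 0.058 rgb [42. 42. 41.]
[286. 235.] c [427.  -1.] wh [67. 13.] a 0.2 z 0.049 rgb [19. 18. 19.]
[417. 243.] c [ 407. -332.] wh [46. 44.] a 86.8 z 0.058 rgb [ 35. 109.  49.]
[363. 270.] c [ 340. -193.] wh [45. 46.] a 0.5 z 0.058 rgb [ 37. 112.  52.]
[418. 288.] c [ 297. -333.] wh [52. 56.] a 0.5 z 0.049 rgb [138.  71.  46.]
[145. 297.] c [263. 350.] wh [44. 59.] a 56.0 z 0.048 rgb [118.  90.  63.]
```

play_rows(
  targets=[
    [[-7,-51,0,-4],[-7,-51,0,-4],[-7,-51,0,-4],[-7,-51,0,-4],[-7,-51,0,-4],[-7,-51,0,-4],[-7,-51,0,-4],[-6,-49,0,-3.3],[0,0,-55,0],[0,0,-25,0]],
  ],
)

```text
time: 10.3
tool_pos: [0.4945, -0.2181, 0.0997]
eef_rot: [-3.138, 0.004, 0.001]
contact_force: [0.3, 0.1, -0.6]
opening: 0.698
gripper_force: 0.0
```

play_rows(
  targets=[
    [[0,0,-40,0],[0,0,-38,0],[0,0,0,0],[0,0,0,0],[0,0,0,0],[0,0,0,0],[0,0,0,0],[0,0,0,0],[0,0,0,0],[0,0,0,0]],
  ],
)

```text
time: 11.55
tool_pos: [0.4967, -0.2188, 0.0256]
eef_rot: [-3.141, 0.0, 0.003]
contact_force: [0.1, 0.6, 0.7]
opening: 0.701
gripper_force: 0.0
```

play_rows(
  targets=[
    [[0,0,0,0],[0,0,0,0],[0,0,0,0],[0,0,0,0],[0,0,40,0],[0,0,60,0],[0,0,60,0],[8,54,10,4.5],[8,54,0,4.5],[8,54,0,4.5]],
  ],
  grip=1,
)

```text
time: 12.8
tool_pos: [0.5205, -0.0551, 0.1955]
eef_rot: [-3.141, -0.0, 0.24]
contact_force: [-0.0, -0.1, -1.3]
opening: 0.492
gripper_force: 20.0
```

play_rows(
  targets=[
    [[8,53,0,4.5],[8,53,0,4.5],[8,53,0,4.5],[8,53,0,4.5],[8,53,0,4.5],[8,53,0,4.5],[7,50,0,4.5],[0,0,-40,0],[0,0,-40,0],[0,0,0,0]],
  ],
)

```text
time: 14.05
tool_pos: [0.572, 0.3103, 0.1108]
eef_rot: [-3.137, 0.009, 0.788]
contact_force: [-0.1, 0.2, -1.3]
opening: 0.493
gripper_force: 20.0
```

play_rows(
  targets=[
    [[1,-1,-40,0],[0,0,-28,0],[0,0,-7,0],[0,0,0,0],[0,0,0,0],[0,0,0,0],[0,0,0,0],[0,0,0,0],[0,0,0,0],[0,0,0,0]],
  ],
)

```text
time: 15.3
tool_pos: [0.5767, 0.3102, 0.0405]
eef_rot: [-3.142, 0.0, 0.788]
contact_force: [-1.0, 0.8, -1.4]
opening: 0.492
gripper_force: 20.0
```

play_rows(
  targets=[
    [[0,0,-1,0],[0,0,0,0],[0,0,0,0],[0,0,0,0],[0,0,0,0],[0,0,0,0],[0,0,0,0],[0,0,0,0],[0,0,0,0],[0,0,0,0]],
  ],
)

```text
time: 16.55
tool_pos: [0.5767, 0.3102, 0.0396]
eef_rot: [-3.142, -0.0, 0.788]
contact_force: [-0.9, 0.6, -1.6]
opening: 0.493
gripper_force: 20.0
```

play_rows(
  targets=[
    [[0,0,-3.5,0],[0,0,0,0],[0,0,0,0],[0,0,0,0],[0,0,0,0],[0,0,0,0],[0,0,0,0],[0,0,0,0],[0,0,0,0],[0,0,0,0]],
  ],
)

```text
time: 17.8
tool_pos: [0.5767, 0.3102, 0.0361]
eef_rot: [-3.142, 0.0, 0.788]
contact_force: [-0.8, -0.5, -1.2]
opening: 0.494
gripper_force: 20.0
```

play_rows(
  targets=[
    [[0,0,0,0],[0,0,0,0],[0,0,0,0],[0,0,40,0],[0,0,60,0],[0,0,60,0],[8,-54,0,-4.5],[8,-54,0,-4.5],[8,-54,0,-4.5],[8,-54,0,-4.5]],
  ],
  grip=-0.4,
)

```text
time: 19.05
tool_pos: [0.6088, 0.0925, 0.1963]
eef_rot: [3.141, -0.0, 0.472]
contact_force: [1.0, 0.5, -0.2]
opening: 0.701
gripper_force: 0.0
```

play_rows(
  targets=[
    [[8,-54,0,-4.5],[8,-54,0,-4.5],[8,-53,0,-4.5],[8,-53,0,-4.5],[8,-51,0,-4.5],[8,-51,0,-4.5],[0,0,-50,0],[0,0,-20,0],[0,0,0,0],[0,0,0,0]],
  ],
)

```text
time: 20.3
tool_pos: [0.6579, -0.2216, 0.1282]
eef_rot: [3.14, -0.003, 0.004]
contact_force: [0.2, 0.1, -0.1]
opening: 0.698
gripper_force: 0.0
```

```bash
python3 tins.py t4 | grep -v "rgb \[ *[3-4].\. 1"
```

```text
[214. 120.] c [731. 194.] wh [ 40. 100.] a 4.9 z 0.071 rgb [132. 129. 126.]
[306. 149.] c [650. -48.] wh [125.  31.] a 14.9 z 0.068 rgb [102.  91.  67.]
[325. 153.] c [639. -99.] wh [108.   7.] a 2.0 z 0.067 rgb [114.  91.  61.]
[247. 154.] c [634. 101.] wh [110.   6.] a 2.1 z 0.068 rgb [174. 144.  98.]
[144. 176.] c [575. 365.] wh [46. 46.] a 35.4 z 0.068 rgb [42. 40. 37.]
[166. 175.] c [576. 309.] wh [45. 45.] a 45.7 z 0.068 rgb [42. 40. 37.]
[425. 194.] c [ 534. -353.] wh [101.  21.] a 6.7 z 0.064 rgb [120.  89.  88.]
[445. 196.] c [ 532. -400.] wh [101.  20.] a 5.8 z 0.074 rgb [59. 46. 26.]
[286. 235.] c [427.  -1.] wh [15. 68.] a 88.1 z 0.049 rgb [19. 19. 19.]
[418. 287.] c [ 297. -333.] wh [52. 55.] a 0.6 z 0.049 rgb [108.  55.  36.]
[149. 297.] c [257. 342.] wh [66. 59.] a 55.8 z 0.049 rgb [109.  81.  55.]
```

play_rows(
  targets=[
    [[-1,0,-50,0],[0,0,-40,0],[0,0,-13,0],[0,0,0,0],[0,0,0,0],[0,0,0,0],[0,0,0,0],[0,0,0,0],[0,0,0,0],[0,0,0,0]],
  ],
)

```text
time: 21.6
tool_pos: [0.6557, -0.2218, 0.0231]
eef_rot: [-3.142, 0.0, 0.003]
contact_force: [0.1, 0.1, 0.1]
opening: 0.702
gripper_force: 0.0
```

play_rows(
  targets=[
    [[0,0,0,0],[0,0,0,0],[0,0,0,0],[0,0,0,0],[0,0,40,0],[0,0,60,0],[0,0,60,0],[-9,53,10,4.5],[-9,53,0,4.5],[-9,53,0,4.5]],
  ],
  grip=1,
)

```text
time: 22.85
tool_pos: [0.6281, -0.0613, 0.193]
eef_rot: [-3.141, 0.0, 0.24]
contact_force: [0.4, 0.3, -1.3]
opening: 0.496
gripper_force: 20.0
```

play_rows(
  targets=[
    [[-9,53,0,4.5],[-9,53,0,4.5],[-9,53,0,4.5],[-9,53,0,4.5],[-9,53,0,4.5],[-9,53,0,4.5],[0,0,0,4.5],[0,0,-40,0],[0,0,-40,0],[0,0,0,0]],
  ],
)

```text
time: 24.1
tool_pos: [0.5713, 0.2544, 0.1088]
eef_rot: [-3.137, 0.008, 0.788]
contact_force: [-0.4, -0.3, -1.0]
opening: 0.495
gripper_force: 20.0
```

play_rows(
  targets=[
    [[0,0,-40,0],[0,0,-27,0],[0,0,-10,0],[0,0,0,0],[0,0,0,0],[0,0,0,0],[0,0,0,0],[0,0,0,0],[0,0,0,0],[0,0,0,0]],
  ],
)

```text
time: 25.35
tool_pos: [0.5747, 0.2552, 0.0361]
eef_rot: [-3.142, 0.0, 0.788]
contact_force: [0.1, -0.1, -1.5]
opening: 0.491
gripper_force: 20.0
```

play_rows(
  targets=[
    [[0,0,-2.5,0],[0,0,0,0],[0,0,0,0],[0,0,0,0],[0,0,0,0],[0,0,0,0],[0,0,0,0],[0,0,0,0],[0,0,0,0],[0,0,0,0]],
  ],
)

```text
time: 26.6
tool_pos: [0.5747, 0.2552, 0.0336]
eef_rot: [-3.142, -0.0, 0.788]
contact_force: [1.0, -0.7, -1.6]
opening: 0.492
gripper_force: 20.0
```

play_rows(
  targets=[
    [[0,0,0,0],[0,0,0,0],[0,0,0,0],[0,0,40,0],[0,0,60,0],[0,10,60,-9],[0,15,60,-9],[0,15,60,-9],[0,16,35,-9],[0,0,0,-9]],
  ],
  grip=-0.4,
)

```text
time: 27.85
tool_pos: [0.5759, 0.3127, 0.3535]
eef_rot: [-3.139, -0.008, -0.001]
contact_force: [-0.7, -0.2, -0.3]
opening: 0.703
gripper_force: 0.0
```

```bash
python3 - <<'E'
from h import *
o=get_obs(); print(o['tool_pos'],o['eef_rot'])
c=cap("wrist","w2"); print(c["eye"],c["rotation"].round(3).tolist(),np.array(c["mount"]).round(4).tolist(),c["vfov"])
E
python3 tins.py t5 | grep -v "rgb \[ *[3-4].\. 1"
```

```text
[0.57593058 0.31273968 0.35345929] [-3.13881009e+00 -7.66210782e-03 -1.07158123e-03]
[0.64410114 0.31294238 0.54572744] [[-0.001, -0.97, -0.244], [-1.0, 0.0, 0.003], [-0.003, 0.244, -0.97]] [[0.0003, -0.9679, -0.2514, 0.0696], [1.0, 0.0003, -0.0001, -0.0008], [0.0002, -0.2514, 0.9679, -0.1917], [0.0, 0.0, 0.0, 1.0]] 65.26783461409754
[214. 119.] c [731. 194.] wh [ 41. 103.] a 6.6 z 0.071 rgb [127. 125. 121.]
[378. 125.] c [ 718. -242.] wh [58. 38.] a 53.8 z 0.069 rgb [78. 47. 23.]
[290. 150.] c [649. -11.] wh [120.  31.] a 10.6 z 0.071 rgb [66. 43. 41.]
[306. 150.] c [650. -49.] wh [123.  31.] a 14.6 z 0.069 rgb [94. 84. 61.]
[325. 153.] c [640. -99.] wh [111.   7.] a 1.8 z 0.067 rgb [111.  89.  59.]
[247. 154.] c [633. 101.] wh [111.   6.] a 2.1 z 0.068 rgb [171. 142.  96.]
[373. 178.] c [ 575. -224.] wh [65. 53.] a 9.6 z 0.057 rgb [152. 123.  81.]
[150. 175.] c [579. 350.] wh [40. 14.] a 15.8 z 0.067 rgb [46. 41. 33.]
[166. 175.] c [576. 309.] wh [45. 45.] a 59.3 z 0.068 rgb [40. 38. 36.]
[187. 176.] c [575. 255.] wh [45. 46.] a 3.1 z 0.068 rgb [41. 39. 37.]
[425. 194.] c [ 533. -353.] wh [100.  21.] a 6.6 z 0.064 rgb [110.  81.  80.]
[445. 196.] c [ 532. -400.] wh [101.  21.] a 6.9 z 0.074 rgb [53. 42. 24.]
[287. 235.] c [427.  -0.] wh [15. 67.] a 89.5 z 0.048 rgb [18. 18. 18.]
[418. 288.] c [ 297. -333.] wh [52. 56.] a 0.7 z 0.049 rgb [138.  71.  46.]
```

View pics/w2.png

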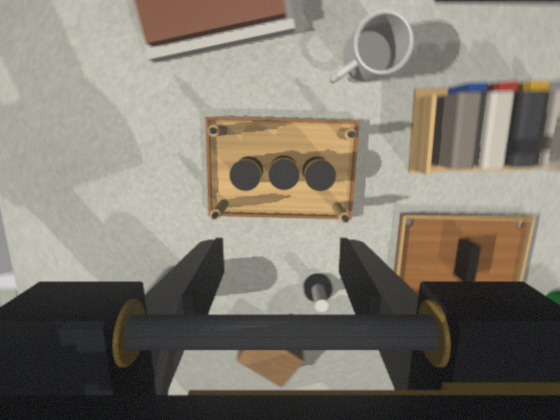

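Run:
```python
from h import *
d=np.load('/tmp/w2.npz');P=d['P'];f=d['frame'].astype(int);z=P[...,2]
pts=[]
for u,v in((213,130),(351,133),(216,209),(345,213)):
    s=np.s_[v-14:v+14,u-14:u+14]
    p=P[s][(z[s]>.06)&(z[s]<.12)]
    dk=P[s][(f[s].max(-1)<75)&(z[s]>.078)]
    g=P[s][(z[s]>.07)&(z[s]<.084)]
    print((u,v),len(dk),(dk.mean(0)*1000).round(1), dk[:,2].max().round(3), 'shoulder',len(g),((g.max(0)+g.min(0))/2*1000).round(1))
    pts.append(dk.mean(0)[:2])
pts=np.array(pts)*1000; c=pts.mean(0); print(c)
l=np.array([[60,95],[60,-95],[-60,95],[-60,-95]]); q=pts-c
th=np.arctan2((l[:,0]*q[:,1]-l[:,1]*q[:,0]).sum(),(l*q).sum()); print('yaw',np.degrees(th)); Rm=np.array([[np.cos(th),-np.sin(th)],[np.sin(th),np.cos(th)]]); print((q-l@Rm.T).round(1))
```

```text
(213, 130) 15 [638.8 405.5  93.3] 0.098 shoulder 82 [638.5 408.1  77.2]
(351, 133) 1 [632.6 221.1  90.9] 0.091 shoulder 78 [635.7 219.3  76.4]
(216, 209) 18 [521.4 409.3  92.6] 0.099 shoulder 76 [518.9 410.3  76.9]
(345, 213) 12 [516.9 223.1  94.8] 0.1 shoulder 74 [515.8 220.7  76.8]
[577.43204784 314.74207463]
yaw -1.58352614521249
[[-1.2 -2.5]
 [-2.2  3. ]
 [ 1.3 -2.1]
 [ 2.1  1.6]]
```

play_rows(
  targets=[
    [[-30,-62,0,0],[-30,-50,0,0],[-30,-50,0,0],[-30,-50,0,0],[-30,-50,0,0],[0,-50,0,0],[0,0,0,0],[0,0,0,0],[0,0,0,0],[0,0,0,0]],
  ],
)

```text
time: 29.2
tool_pos: [0.4276, 0.0059, 0.3485]
eef_rot: [-3.141, 0.0, 0.005]
contact_force: [-0.1, 0.5, -0.2]
opening: 0.7
gripper_force: 0.0
```

Run:
```python
from h import *
o=get_obs(); print(o['tool_pos'],o['eef_rot'])
c=cap("wrist","w3")
```

```text
[0.42757599 0.00586438 0.34849197] [-3.14139817e+00  3.03769064e-04  5.08268660e-03]
```

View pics/w3.png

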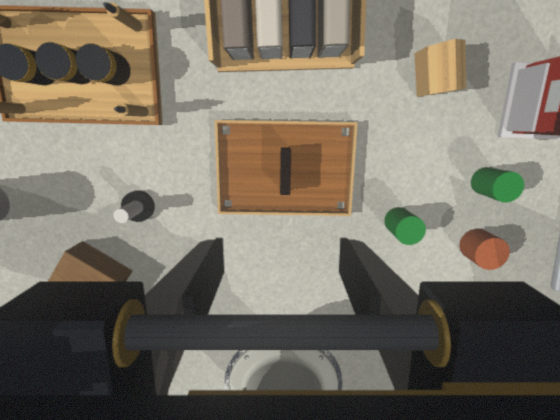

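Run:
```python
from h import *
d=np.load('/tmp/w2.npz');P=d['P'];f=d['frame'].astype(int);z=P[...,2]
for u,v in((246,175),(284,173),(320,174)):
    s=np.s_[v-22:v+22,u-19:u+19]; p=P[s][(z[s]>.064)&(z[s]<.078)&(f[s].max(-1)<75)]
    print('tin',len(p),((p.max(0)+p.min(0))/2*1000).round(1),(np.ptp(p,0)*1000).round(1))
s=np.s_[105:230,195:370]; m=(z[s]>.005)&(z[s]<.03); p=P[s][m]; print('board',cv2.minAreaRect((p[:,:2]*1000).astype(np.float32)))
d=np.load('/tmp/w3.npz');P=d['P'];f=d['frame'];z=P[...,2]
s=np.s_[112:225,205:368]; m=(z[s]>.005)&(z[s]<.022); p=P[s][m]; print('tray',cv2.minAreaRect((p[:,:2]*1000).astype(np.float32)))
m=(z[s]>.044)&(z[s]<.055); p=P[s][m]; print('handle',cv2.minAreaRect((p[:,:2]*1000).astype(np.float32)),np.median(p[:,2]))
hs=[]
for u,v in((225,130),(347,130),(224,205),(344,205)):
    s=np.s_[v-9:v+9,u-9:u+9]; hv=cv2.cvtColor(f[s],cv2.COLOR_RGB2HSV); m=(hv[...,1]<70); p=P[s][m&(z[s]<.008)]; g=P[s][m]
    print('hole',len(p),len(g),(np.mean(g,0)*1000).round(1),((g.max(0)+g.min(0))/2*1000).round(1))
```

```text
tin 622 [574.9 367.2  69.4] [41.6 41.   5.4]
tin 632 [576.3 310.9  69.7] [41.5 39.4  5.5]
tin 625 [574.9 257.6  69.6] [41.5 41.1  5.5]
board ((576.8833618164062, 314.52606201171875), (240.4940185546875, 160.33323669433594), 89.02037048339844)
tray ((426.8197937011719, 0.3536376953125), (220.5431671142578, 150.22532653808594), 89.4359359741211)
handle ((427.31719970703125, 0.38615989685058594), (15.758654594421387, 69.2396469116211), 89.12110137939453) 0.04937472408649113
hole 62 63 [nan nan nan] [nan nan nan]
hole 76 76 [489.4 -96.   -0.5] [490.9 -96.9  -1.1]
hole 97 97 [364.3 107.7  -0. ] [363.7 105.6   2.3]
hole 61 64 [ 363.9 -100.2    0.7] [ 366.  -102.4    8.1]
```

play_rows(
  targets=[
    [[-0.5,-5.5,-50,-1],[0,0,-60,0],[0,0,-60,0],[0,0,-60,0],[0,0,-50,0],[0,0,-30,0],[0,0,-20,0],[0,0,0,0],[0,0,0,0],[0,0,0,0]],
  ],
)

```text
time: 30.5
tool_pos: [0.4282, -0.0008, 0.0198]
eef_rot: [3.141, -0.002, -0.014]
contact_force: [-0.5, -0.5, 0.5]
opening: 0.7
gripper_force: 0.0
```

play_rows(
  targets=[
    [[0,0,0,0],[0,0,0,0],[0,0,0,0],[0,0,0,0],[0,0,20,0],[0,0,50,0],[0,0,60,0],[0,0,50,0],[0,0,0,0],[0,0,0,0]],
  ],
  grip=1,
  grip_force=45,
)

```text
time: 31.75
tool_pos: [0.4265, -0.0004, 0.1977]
eef_rot: [-3.141, 0.001, -0.015]
contact_force: [0.6, -0.9, 0.9]
opening: 0.003
gripper_force: 0.0
```

play_rows(
  targets=[
    [[18,38,0,0],[18,39,0,0],[18,39,0,0],[19,39,0,0],[19,40,0,0],[19,40,0,0],[19,40,0,0],[19,40,0,0],[0,0,0,0],[0,0,0,0]],
  ],
)

```text
time: 33.0
tool_pos: [0.5749, 0.3136, 0.1965]
eef_rot: [3.14, 0.003, -0.015]
contact_force: [-0.5, -0.5, 0.1]
opening: 0.007
gripper_force: 0.0
```

```bash
python3 - <<'E'
from h import *
o=get_obs(); print(o['tool_pos'],o['eef_rot'],o['contact_force'])
c=cap("wrist","w4")
E
python3 tins.py t6 >/dev/null
```

```text
[0.57489705 0.31355948 0.19649377] [ 3.13992775  0.00338968 -0.01478341] [-0.54170807 -0.49270626  0.12510436]
```

View pics/w4.png

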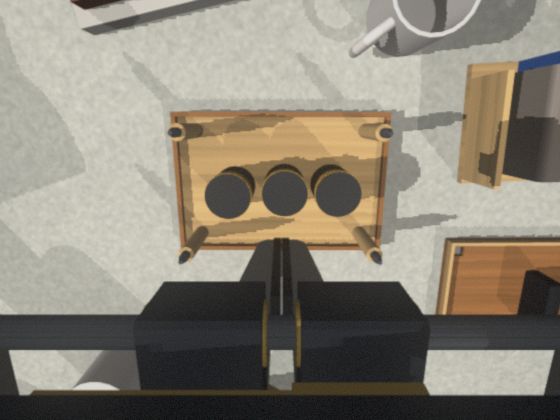

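The gripper hadn't finished closing before the lift, so the tray stayed on the desk. Going back, and using this picture to refine the stand.

Run:
```python
from h import *
d=np.load('/tmp/w4.npz');P=d['P'];f=d['frame'].astype(int);z=P[...,2]
s=np.s_[105:252,165:395]; m=(z[s]>.005)&(z[s]<.03); p=P[s][m]; print('board',cv2.minAreaRect((p[:,:2]*1000).astype(np.float32)))
for u,v in((178,132),(386,132),(186,256),(376,256)):
    s=np.s_[v-16:v+16,u-14:u+14]; g=P[s][(z[s]>.081)&(z[s]<.11)&(P[s][...,0]<.7)]
    print(len(g),(g.mean(0)*1000).round(1),((g.max(0)+g.min(0))/2*1000).round(1),(np.ptp(g,0)*1000).round(1))
for u,v in((228,195),(285,192),(338,193)):
    s=np.s_[v-28:v+28,u-25:u+25]; p=P[s][(z[s]>.064)&(z[s]<.078)&(f[s].max(-1)<75)]
    print('tin',len(p),((p.max(0)+p.min(0))/2*1000).round(1),(np.ptp(p,0)*1000).round(1))
```

```text
board ((576.6943359375, 314.61248779296875), (240.96075439453125, 160.08082580566406), 88.89427185058594)
118 [638.6 406.8  92.1] [637.7 408.1  90.7] [11.7  8.3 19.4]
116 [635.2 220.9  92.4] [634.1 220.   91.2] [10.   7.3 20.3]
118 [520.4 409.4  91. ] [519.4 410.3  90.8] [ 9.7  8.4 19.6]
112 [517.1 222.3  91.7] [515.5 221.5  91. ] [ 8.8  7.9 19.2]
tin 1391 [574.9 367.6  69.8] [42.8 43.   5. ]
tin 1443 [577.1 310.8  69.4] [42.9 42.7  4.7]
tin 1399 [575.4 257.7  69.5] [42.6 41.8  4.4]
```

play_rows(
  targets=[
    [[-18,-38,0,0],[-18,-39,0,0],[-18,-39,0,0],[-18,-39,0,0],[-18,-39,0,0],[-18,-39,0,0],[-19,-40,0,0],[-19,-40,0,0],[0,0,-40,0],[0,0,0,0]],
  ],
  grip=0.3,
)

```text
time: 34.35
tool_pos: [0.4271, 0.0013, 0.1562]
eef_rot: [-3.14, 0.005, -0.017]
contact_force: [-0.2, -0.5, 0.6]
opening: 0.35
gripper_force: 0.0
```

Run:
```python
from h import *
o=get_obs(); print(o['tool_pos'],o['eef_rot'],o['contact_force'])
c=cap("top","t7"); P=c["P"]; z=P[...,2]
s=np.s_[200:275,235:340]; m=(z[s]>.005)&(z[s]<.022); p=P[s][m]; print('tray',cv2.minAreaRect((p[:,:2]*1000).astype(np.float32)))
m=(z[s]>.044)&(z[s]<.055); p=P[s][m]; print(len(p),'handle',cv2.minAreaRect((p[:,:2]*1000).astype(np.float32)))
```

```text
[0.42706675 0.00129774 0.15619009] [-3.1401178   0.00549764 -0.01694082] [-0.15928388 -0.50803694  0.63580847]
tray ((419.5462646484375, -1.5425262451171875), (275.8442687988281, 186.2267608642578), 84.78104400634766)
47 handle ((403.6694641113281, -1.177879810333252), (20.54553985595703, 12.91836929321289), 0.3073631823062897)
```

Run:
```python
from h import *
c=cap("wrist","w5"); P=c["P"]; z=P[...,2]
m=(z>.005)&(z<.022)&(abs(P[...,0]-.427)<.1)&(abs(P[...,1])<.125); p=P[m]; print('tray',cv2.minAreaRect((p[:,:2]*1000).astype(np.float32)))
m=(z>.042)&(z<.055)&(abs(P[...,0]-.427)<.06)&(abs(P[...,1])<.05); p=P[m]; print(len(p),'handle',cv2.minAreaRect((p[:,:2]*1000).astype(np.float32)),np.nanmedian(z[m]))
```

```text
tray ((426.47161865234375, 0.41555023193359375), (220.81069946289062, 150.50936889648438), 89.430908203125)
1229 handle ((426.9764709472656, 0.4438328742980957), (15.548691749572754, 69.599853515625), 89.17192077636719) 0.04935972304299341
```

play_rows(
  targets=[
    [[0,-1,-50,0.2],[0,0,-50,0],[0,0,-25,0],[0,0,-15,0],[0,0,0,0],[0,0,0,0],[0,0,0,0],[0,0,0,0],[0,0,0,0],[0,0,0,0]],
  ],
)

```text
time: 35.7
tool_pos: [0.43, 0.0004, 0.0187]
eef_rot: [3.142, -0.0, -0.011]
contact_force: [-0.1, 0.4, 0.4]
opening: 0.347
gripper_force: 0.0
```

play_rows(
  targets=[
    [[0,0,0,0],[0,0,0,0],[0,0,0,0],[0,0,0,0],[0,0,0,0],[0,0,0,0],[0,0,0,0],[0,0,0,0],[0,0,0,0],[0,0,0,0]],
  ],
  grip=1,
  grip_force=45,
)

```text
time: 36.95
tool_pos: [0.43, 0.0004, 0.0186]
eef_rot: [3.142, 0.0, -0.011]
contact_force: [-0.2, -0.8, -1.5]
opening: 0.164
gripper_force: 45.0
```

play_rows(
  targets=[
    [[0,0,20,0],[0,0,40,0],[0,0,50,0],[0,0,50,0],[0,0,20,0],[15,31,0,-0.4],[15,31,0,0],[15,31,0,0],[15,31,0,0],[15,31,0,0]],
  ],
)

```text
time: 38.2
tool_pos: [0.5047, 0.1567, 0.1977]
eef_rot: [-3.141, 0.002, -0.018]
contact_force: [-0.4, -0.3, -3.4]
opening: 0.166
gripper_force: 45.0
```

play_rows(
  targets=[
    [[15,31,0,0],[15,32,0,0],[15,32,0,0],[15,32,0,0],[15,32,0,0],[0,0,0,0],[0,0,0,0],[0,0,0,0],[0,0,0,0],[0,0,0,0]],
  ],
)

```text
time: 39.45
tool_pos: [0.58, 0.314, 0.1988]
eef_rot: [-3.142, -0.0, -0.019]
contact_force: [-0.1, 0.5, -3.2]
opening: 0.169
gripper_force: 45.0
```

Run:
```python
from h import *
o=get_obs(); print(o['tool_pos'],o['eef_rot'],o['contact_force'],o['opening'])
c=cap("wrist","w6"); P=c["P"]; z=P[...,2]
m=(z>.165)&(z<.22)&(abs(P[...,0]-.577)<.1)&(abs(P[...,1]-.314)<.15);m=m.astype(np.uint8)
n,l,s,cc=cv2.connectedComponentsWithStats(m); i=1+np.argmax(s[1:,4]); p=P[l==i];print(cv2.minAreaRect((p[:,:2]*1000).astype(np.float32)),np.percentile(p[:,2],[2,50,98]))
A=np.c_[p[:,:2],np.ones(len(p))]; k=abs(p[:,2]-np.median(p[:,2]))<.006; print('tilt',np.linalg.lstsq(A[k],p[k,2],rcond=None)[0])
```

```text
[0.57999576 0.31402645 0.19880283] [-3.14150191e+00 -1.18276376e-04 -1.88136585e-02] [-0.07707817  0.46040312 -3.18020078] 0.16852698436595315
((593.6757202148438, 314.3651428222656), (221.27085876464844, 116.33699798583984), 89.13633728027344) [0.18643461 0.18790819 0.19843306]
tilt [-3.50615071e-04  5.59289059e-05  1.88063555e-01]
```

View pics/w6.png

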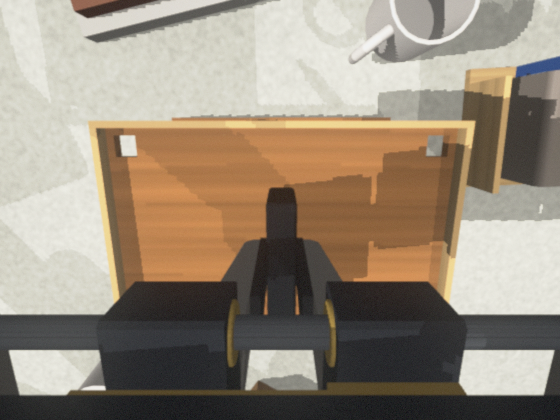

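play_rows(
  targets=[
    [[0,0.3,-40,-0.1],[0,0,-30,0],[0,0,-8,0],[0,0,-3,0],[0,0,-3,0],[0,0,-3,0],[0,0,-3,0],[0,0,-3,0],[0,0,0,0],[0,0,0,0]],
  ],
)

```text
time: 40.75
tool_pos: [0.58, 0.3148, 0.1056]
eef_rot: [-3.142, -0.0, -0.02]
contact_force: [-0.2, 0.5, -2.5]
opening: 0.168
gripper_force: 45.0
```

play_rows(
  targets=[
    [[0,0,-2,0],[0,0,-2,0],[0,0,-2,0],[0,0,-1,0],[0,0,-0.5,0],[0,0,0,0],[0,0,0,0],[0,0,0,0],[0,0,0,0],[0,0,0,0]],
  ],
)

```text
time: 42.0
tool_pos: [0.5801, 0.3148, 0.0986]
eef_rot: [-3.142, -0.0, -0.02]
contact_force: [-3.6, -2.1, 5.1]
opening: 0.17
gripper_force: 45.0
```

play_rows(
  targets=[
    [[0,0,0,0],[0,0,0,0],[0,0,0,0],[0,0,0,0],[0,0,30,0],[0,0,60,0],[0,0,60,0],[0,-55,0,1],[0,-55,0,1],[0,-55,0,1]],
  ],
  grip=-0.4,
  grip_force=20,
)

```text
time: 43.25
tool_pos: [0.5799, 0.1482, 0.2483]
eef_rot: [3.142, -0.001, 0.033]
contact_force: [0.1, -0.5, -0.2]
opening: 0.698
gripper_force: 0.0
```

play_rows(
  targets=[
    [[0,-55,0,1],[0,-55,0,1],[0,-55,0,1],[0,-55,0,1],[0,-55,0,1],[0,-55,0,1],[-5,-44,0,1],[0,0,0,0],[0,0,0,0],[0,0,0,0]],
  ],
  grip=-0.9,
)

```text
time: 44.5
tool_pos: [0.5753, -0.223, 0.2482]
eef_rot: [-3.141, -0.0, 0.156]
contact_force: [-0.5, -0.3, 0.8]
opening: 0.948
gripper_force: 0.0
```

Run:
```python
from h import *
o=get_obs(); print(o['tool_pos'],o['eef_rot'],o['opening'])
c=cap("wrist","w7"); P=c["P"]; z=P[...,2]
def rect(m,mn=100):
    n,l,s,cc=cv2.connectedComponentsWithStats(m.astype(np.uint8))
    for i in range(1,n):
        if s[i,4]>mn:
            p=P[l==i]; print(cc[i].round(),s[i,4],[np.round(q,1) for q in cv2.minAreaRect((p[:,:2]*1000).astype(np.float32))],np.nanmax(p[:,2]).round(3))
print('house');rect((z>.035)&(z<.08)&(abs(P[...,0]-.575)<.12)&(abs(P[...,1]+.225)<.1))
c=cap("top","t8"); P=c["P"]; z=P[...,2]
print('tray');rect((z>.075)&(z<.104)&(abs(P[...,0]-.577)<.1)&(abs(P[...,1]-.314)<.14))
for a,b in((-1,-1),(1,-1),(-1,1),(1,1)):
    m=(abs(P[...,0]-.577-a*.035)<.02)&(abs(P[...,1]-.314-b*.07)<.02); print(a,b,np.nanmedian(z[m]).round(4))
```

```text
[ 0.57532996 -0.22295646  0.24822548] [-3.14147783e+00 -2.66032760e-04  1.56147564e-01] 0.9475498064082707
house
[283. 183.] 2351 [array([ 575.3, -224.3]), array([64.3, 51.6]), np.float64(9.5)] 0.071
tray
[162. 173.] 5086 [array([577.3, 314.7]), array([223.1, 152.7]), np.float64(88.9)] 0.103
-1 -1 0.0865
1 -1 0.0864
-1 1 0.0861
1 1 0.0863
```

View pics/w7.png

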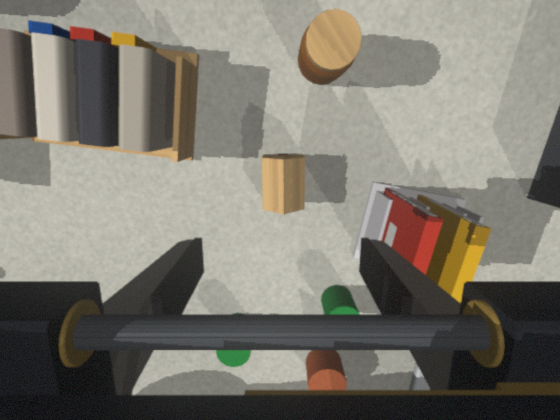

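play_rows(
  targets=[
    [[0,-1,-50,0.5],[0,0,-60,0],[0,0,-50,0],[0,0,-40,0],[0,0,-25,0],[0,0,-11,0],[0,0,0,0],[0,0,0,0],[0,0,0,0],[0,0,0,0]],
  ],
)

```text
time: 45.85
tool_pos: [0.5755, -0.2256, 0.0129]
eef_rot: [3.141, -0.001, 0.163]
contact_force: [-0.2, 0.1, -0.7]
opening: 0.952
gripper_force: 0.0
```

play_rows(
  targets=[
    [[0,0,0,0],[0,0,0,0],[0,0,0,0],[0,0,0,0],[0,0,0,0],[0,0,0,0],[0,0,0,0],[0,0,0,0],[0,0,0,0],[0,0,0,0]],
  ],
  grip=1,
)

```text
time: 47.1
tool_pos: [0.575, -0.2252, 0.012]
eef_rot: [-3.142, 0.0, 0.163]
contact_force: [-0.2, -0.2, -1.3]
opening: 0.564
gripper_force: 20.0
```

play_rows(
  targets=[
    [[0,0,40,0],[0,0,60,0],[0,0,60,0],[0,0,40,0],[0,48,0,8],[0,48,0,8],[0,48,0,8],[0,48,0,8],[0,48,0,8],[0,48,0,8]],
  ],
)

```text
time: 48.35
tool_pos: [0.5746, 0.0643, 0.2118]
eef_rot: [-3.141, 0.0, 1.006]
contact_force: [1.5, 0.4, -1.5]
opening: 0.563
gripper_force: 20.0
```

play_rows(
  targets=[
    [[0,48,0,8],[0,48,0,8],[0,48,0,8],[1,47,0,7.7],[0,0,0,0],[0,0,-40,0],[0,0,-40,0],[0,0,0,0],[0,0,0,0],[0,0,0,0]],
  ],
)

```text
time: 49.6
tool_pos: [0.5777, 0.2538, 0.1348]
eef_rot: [3.137, -0.001, 1.554]
contact_force: [-0.3, -0.7, -1.6]
opening: 0.566
gripper_force: 20.0
```

play_rows(
  targets=[
    [[0,0,-20,0],[0,0,-8,0],[0,0,-3,0],[0,0,-1,0],[0,0,0,0],[0,0,0,0],[0,0,0,0],[0,0,0,0],[0,0,0,0],[0,0,0,0]],
  ],
)

```text
time: 50.85
tool_pos: [0.576, 0.2537, 0.1001]
eef_rot: [3.142, -0.0, 1.554]
contact_force: [0.7, 0.3, -1.8]
opening: 0.564
gripper_force: 20.0
```

play_rows(
  targets=[
    [[0,0,-0.8,0],[0,0,0,0],[0,0,0,0],[0,0,0,0],[0,0,0,0],[0,0,0,0],[0,0,0,0],[0,0,0,0],[0,0,0,0],[0,0,0,0]],
  ],
)

```text
time: 52.1
tool_pos: [0.5761, 0.2538, 0.1]
eef_rot: [3.141, -0.0, 1.554]
contact_force: [-1.8, -0.6, 5.7]
opening: 0.563
gripper_force: 20.0
```

play_rows(
  targets=[
    [[0,0,0,0],[0,0,0,0],[0,0,0,0],[0,0,0,0],[0,0,40,0],[0,0,60,0],[0,0,60,0],[0,0,60,0],[0,-55,20,-9],[0,-60,20,-9]],
  ],
  grip=-0.4,
)

```text
time: 53.35
tool_pos: [0.5761, 0.1387, 0.3604]
eef_rot: [3.14, -0.001, 1.237]
contact_force: [1.0, -1.0, -0.7]
opening: 0.701
gripper_force: 0.0
```

play_rows(
  targets=[
    [[-5,-60,0,-9],[-5,-60,0,-9],[-5,-60,0,-9],[-5,-60,0,-9],[-5,-60,0,-9],[-5,-60,0,-8],[-5,-60,0,-8],[-5,-40,0,-4],[0,0,0,0],[0,0,0,0]],
  ],
  grip=0.3,
)

```text
time: 54.6
tool_pos: [0.5362, -0.3199, 0.3591]
eef_rot: [-3.141, -0.0, 0.107]
contact_force: [0.3, 1.1, -0.4]
opening: 0.348
gripper_force: 0.0
```

```bash
cat > meas.py <<'E'
from h import *
o=get_obs(); print(o['tool_pos'],o['eef_rot'],o['opening'])
c=cap("wrist","w8"); P=c["P"]; z=P[...,2]
def rect(m,mn=60):
    n,l,s,cc=cv2.connectedComponentsWithStats(m.astype(np.uint8))
    for i in range(1,n):
        if s[i,4]>mn:
            p=P[l==i]; print(cc[i].round(),s[i,4],[np.round(q,1) for q in cv2.minAreaRect((p[:,:2]*1000).astype(np.float32))],np.nanmedian(p[:,2]).round(3),c["frame"][l==i].mean(0).round())
print('cases');rect((z>.146)&(z<.16)&(P[...,1]<-.25)&(P[...,0]>.45)&(P[...,0]<.62))
E
python3 meas.py; python3 tins.py t9 | head -30
python3 - <<'E'
from h import *
P=np.load('/tmp/t9.npz')['P']; z=P[...,2]
m=(z>.11)&(z<.17)&(abs(P[...,0]-.577)<.1)&(abs(P[...,1]-.26)<.06); p=P[m]; print('house',cv2.minAreaRect((p[:,:2]*1000).astype(np.float32)),np.nanmax(p[:,2]))
E
```

```text
[ 0.53620344 -0.31991669  0.35909305] [-3.14108975e+00 -2.70470267e-04  1.06596459e-01] 0.34769056097281803
cases
[316. 185.] 1023 [array([ 535.2, -361.7]), array([ 15.3, 101. ]), np.float64(88.3)] 0.152 [187.  77.  65.]
[352. 190.] 1049 [array([ 533.3, -407.6]), array([ 15.4, 100.6]), np.float64(88.2)] 0.152 [211. 168.  58.]
[213. 120.] c [731. 194.] wh [ 40. 101.] a 5.7 z 0.071 rgb [122. 119. 116.]
[379. 125.] c [ 718. -242.] wh [59. 35.] a 54.1 z 0.07 rgb [74. 44. 22.]
[287. 136.] c [666.   2.] wh [80. 23.] a 1.9 z 0.071 rgb [71. 36. 33.]
[306. 150.] c [651. -53.] wh [123.  32.] a 10.8 z 0.069 rgb [93. 83. 61.]
[325. 153.] c [640. -99.] wh [111.   7.] a 1.8 z 0.067 rgb [105.  84.  56.]
[247. 154.] c [633. 101.] wh [111.   6.] a 2.1 z 0.069 rgb [163. 135.  90.]
[157. 173.] c [578. 315.] wh [214. 142.] a 88.7 z 0.086 rgb [101.  64.  36.]
[150. 298.] c [274. 335.] wh [ 47. 100.] a 0.4 z 0.049 rgb [105.  78.  52.]
house ((576.1095581054688, 270.4186706542969), (98.97905731201172, 70.03076171875), 89.80243682861328) 0.16089968002066413
```

View pics/w8.png

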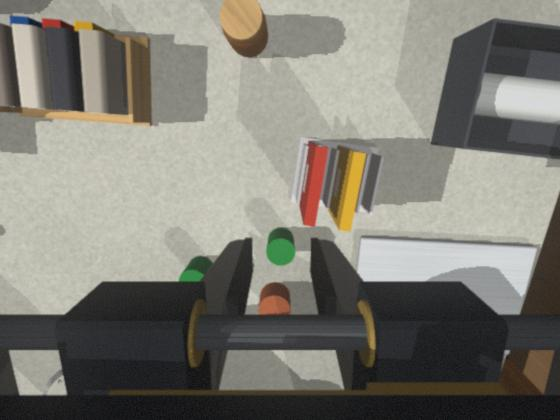

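play_rows(
  targets=[
    [[-1,-42,0,-8],[0,0,-50,0],[0,0,-60,0],[0,0,-50,0],[0,0,0,0],[0,0,0,0],[0,0,0,0],[0,0,0,0],[0,0,0,0],[0,0,0,0]],
  ],
)

```text
time: 55.95
tool_pos: [0.5351, -0.3627, 0.1993]
eef_rot: [3.141, -0.0, -0.034]
contact_force: [0.1, -0.4, 0.5]
opening: 0.352
gripper_force: 0.0
```

```bash
python3 meas.py
```

```text
[ 0.53506814 -0.36270203  0.19931444] [ 3.14137742e+00 -2.78811531e-04 -3.40919683e-02] 0.35233594387128936
cases
[281. 214.] 2510 [array([ 534.9, -361.4]), array([ 14.6, 100.8]), np.float64(88.4)] 0.153 [189.  74.  62.]
[342. 200.] 2077 [array([ 541.1, -407.9]), array([15.5, 84.2]), np.float64(88.4)] 0.152 [213. 169.  53.]
```

play_rows(
  targets=[
    [[0,1.2,-40,0.3],[0,0,-30,0],[0,0,-22,0],[0,0,0,0],[0,0,0,0],[0,0,0,0],[0,0,0,0],[0,0,0,0],[0,0,0,0],[0,0,0,0]],
  ],
)

```text
time: 57.25
tool_pos: [0.535, -0.3614, 0.1071]
eef_rot: [-3.142, 0.0, -0.029]
contact_force: [0.5, -0.3, 0.4]
opening: 0.354
gripper_force: 0.0
```

play_rows(
  targets=[
    [[0,0,0,0],[0,0,0,0],[0,0,0,0],[0,0,0,0],[0,0,0,0],[0,0,0,0],[0,0,0,0],[0,0,0,0],[0,0,0,0],[0,0,0,0]],
  ],
  grip=1,
  grip_force=40,
)

```text
time: 58.5
tool_pos: [0.535, -0.3614, 0.1071]
eef_rot: [-3.142, 0.0, -0.029]
contact_force: [-0.1, 0.0, -0.6]
opening: 0.157
gripper_force: 40.0
```

play_rows(
  targets=[
    [[0,0,30,0],[0,0,50,0],[0,0,60,0],[0,0,50,0],[0,0,0,0],[14,50,0,3.5],[14,50,0,0],[14,50,0,0],[14,50,0,0],[14,50,0,0]],
  ],
)

```text
time: 59.75
tool_pos: [0.6044, -0.1093, 0.2945]
eef_rot: [-3.14, 0.003, 0.032]
contact_force: [0.7, -0.5, -2.0]
opening: 0.158
gripper_force: 40.0
```

```bash
cat > books.py <<'E'
from h import *
import sys
for cam in("wrist","top"):
    c=cap(cam,"b_"+cam); P=c["P"]; z=P[...,2]; print(cam,get_obs()['tool_pos'],get_obs()['eef_rot'])
    m=((z>.092)&(z<.101)&(abs(P[...,0]-.64)<.07)&(abs(P[...,1])<.1)).astype(np.uint8)
    n,l,s,cc=cv2.connectedComponentsWithStats(m)
    for i in range(1,n):
        if s[i,4]>60:
            p=P[l==i]; print(cc[i].round(),s[i,4],[np.round(q,1) for q in cv2.minAreaRect((p[:,:2]*1000).astype(np.float32))],np.nanmedian(p[:,2]).round(4))
    m=((z>.06)&(z<.075)&(P[...,0]>.685)&(P[...,0]<.72)&(abs(P[...,1])<.08)).astype(np.uint8)
    n,l,s,cc=cv2.connectedComponentsWithStats(m)
    for i in range(1,n):
        if s[i,4]>15: print('tab',s[i,4],(np.mean(P[l==i],0)*1000).round(1),c["frame"][l==i].mean(0).round())
E
python3 books.py
```

```text
wrist [ 0.60564496 -0.10262484  0.29473246] [-3.13519389e+00  1.96216444e-03  3.80952370e-02]
[135. 146.] 2089 [array([639.9,  64.9]), array([99.2, 30.5]), np.float64(1.8)] 0.0952
[171. 146.] 2101 [array([641.3,  22.8]), array([99.2, 30.4]), np.float64(2.3)] 0.0952
[207. 146.] 2098 [array([642.8, -19.4]), array([98.9, 30.6]), np.float64(1.9)] 0.0952
[242. 146.] 2099 [array([644. , -60.9]), array([99.1, 30.2]), np.float64(1.9)] 0.0952
tab 244 [699.4  45.1  68.9] [ 61.  84. 128.]
tab 240 [700.7   3.4  68.9] [156.  69.  59.]
tab 231 [702.1 -38.3  69.2] [186. 148.  59.]
tab 22 [687.6  51.1  68.4] [183. 177. 164.]
tab 22 [688.7   8.8  67.7] [83. 80. 76.]
top [ 0.60501442 -0.10596766  0.29471597] [-3.13799079e+00  2.84865417e-03  3.83972976e-02]
[294. 146.] 276 [array([643.2, -19. ]), array([98.6, 27.9]), np.float64(0.5)] 0.0946
[261. 148.] 363 [array([639. ,  64.3]), array([99.6, 27.9]), np.float64(0.6)] 0.0946
[278. 149.] 343 [array([640.2,  21.9]), array([98.7, 29.6]), np.float64(2.1)] 0.0945
tab 36 [700.   45.6  68. ] [ 37.  59. 104.]
tab 34 [701.1   2.6  67.8] [130.  44.  36.]
```

play_rows(
  targets=[
    [[12,37,0,0],[12,38,0,0],[13,36,0,0],[0,0,-30,0],[0,0,-30,0],[0,0,-20,0],[0,0,0,0],[0,0,0,0],[0,0,0,0],[0,0,0,0]],
  ],
)

```text
time: 61.1
tool_pos: [0.6426, -0.0005, 0.2182]
eef_rot: [3.141, -0.002, 0.032]
contact_force: [-0.6, 0.1, -0.9]
opening: 0.159
gripper_force: 40.0
```

```bash
python3 books.py
```

```text
wrist [ 6.42432947e-01 -4.69638156e-04  2.17933509e-01] [ 3.14126737e+00 -1.42401626e-03  3.23426441e-02]
[215. 195.] 2926 [array([639.9,  65.4]), array([100.1,  30.2]), np.float64(1.8)] 0.0953
[255. 190.] 2141 [array([643.2,  24.8]), array([96.7, 28.7]), np.float64(0.1)] 0.0954
[306. 189.] 1721 [array([645.2, -19.9]), array([95.6, 28.6]), np.float64(3.4)] 0.0953
[342. 195.] 2939 [array([643.8, -60.3]), array([100.5,  30.2]), np.float64(1.5)] 0.0952
tab 303 [699.5  46.3  69.2] [ 69.  98. 157.]
tab 288 [700.7   4.9  69.6] [199.  82.  69.]
tab 291 [702.1 -36.9  69.4] [223. 181.  63.]
tab 20 [688.6  52.   66.7] [78. 74. 70.]
tab 27 [691.  -44.6  67.6] [91. 89. 83.]
tab 20 [694.6 -63.2  72.6] [120. 117. 109.]
top [ 6.42273450e-01 -4.16649127e-04  2.17659115e-01] [ 3.14142216e+00 -9.00005712e-04  3.23754256e-02]
```

View pics/b_wrist.png

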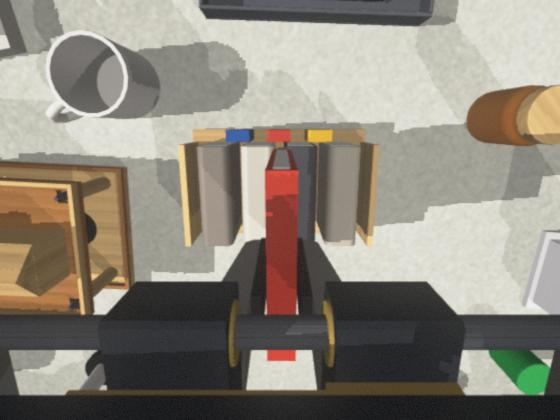

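play_rows(
  targets=[
    [[0,2.8,-10,0],[0,0,-10,0],[0,0,-5,0],[0,0,-5,0],[0,0,-5,0],[0,0,-5,0],[0,0,-5,0],[0,0,-5,0],[0,0,0,0],[0,0,0,0]],
  ],
)

```text
time: 62.45
tool_pos: [0.6419, 0.0024, 0.167]
eef_rot: [-3.142, 0.0, 0.032]
contact_force: [0.2, 0.3, -1.9]
opening: 0.155
gripper_force: 40.0
```

play_rows(
  targets=[
    [[0,0,-7,0],[0,0,-7,0],[0,0,-7,0],[0,0,-7,0],[0,0,-7,0],[0,0,-7,0],[0,0,-5,0],[0,0,-4,0],[0,0,0,0],[0,0,0,0]],
  ],
)

```text
time: 63.7
tool_pos: [0.6419, 0.0024, 0.116]
eef_rot: [-3.142, 0.0, 0.032]
contact_force: [-0.1, -0.1, -1.7]
opening: 0.163
gripper_force: 40.0
```

play_rows(
  targets=[
    [[0,0,-3,0],[0,0,-2,0],[0,0,-1,0],[0,0,-1,0],[0,0,-1,0],[0,0,0,0],[0,0,0,0],[0,0,0,0],[0,0,0,0],[0,0,0,0]],
  ],
)

```text
time: 64.95
tool_pos: [0.6423, 0.0024, 0.109]
eef_rot: [3.141, -0.001, 0.032]
contact_force: [-1.3, 0.2, 5.4]
opening: 0.156
gripper_force: 40.0
```

play_rows(
  targets=[
    [[0,0,0,0],[0,0,0,0],[0,0,0,0],[0,0,0,0],[0,0,30,0],[0,0,50,0],[0,0,20,0],[-13,-51,0,-1.8],[-13,-51,0,-1.8],[-13,-51,0,0]],
  ],
  grip=0.3,
)

```text
time: 66.2
tool_pos: [0.6021, -0.1517, 0.2069]
eef_rot: [-3.141, 0.001, -0.03]
contact_force: [-0.1, -0.3, -0.3]
opening: 0.35
gripper_force: 0.0
```

play_rows(
  targets=[
    [[-14,-51,0,0],[-14,-51,0,0],[-14,-51,0,0],[-14,-51,0,0],[-13,-52,0,0],[0,0,0,0],[0,0,0,0],[0,0,0,0],[0,0,0,0],[0,0,0,0]],
  ],
)

```text
time: 67.45
tool_pos: [0.5344, -0.4059, 0.2082]
eef_rot: [3.141, -0.0, -0.029]
contact_force: [0.2, -0.3, -0.4]
opening: 0.35
gripper_force: 0.0
```

```bash
python3 meas.py
python3 - <<'E'
from h import *
c=cap("top","t10"); P=c["P"]; z=P[...,2]
m=(z>.14)&(z<.17)&(abs(P[...,0]-.642)<.07)&(abs(P[...,1])<.05); p=P[m]; print(len(p),cv2.minAreaRect((p[:,:2]*1000).astype(np.float32)),np.median(p[:,2]))
E
```

```text
[ 0.53436922 -0.4058844   0.20821645] [ 3.14149729e+00 -8.70013893e-05 -2.94250199e-02] 0.35040157500122526
cases
[284. 213.] 2387 [array([ 533.1, -407.7]), array([ 14.9, 100.1]), np.float64(88.1)] 0.153 [214. 170.  61.]
267 ((641.6182250976562, 1.894822120666504), (101.83505249023438, 14.658123970031738), 0.33487820625305176) 0.15300175375153446
```

play_rows(
  targets=[
    [[-1,-1.8,-40,0],[0,0,-35,0],[0,0,-26,0],[0,0,0,0],[0,0,0,0],[0,0,0,0],[0,0,0,0],[0,0,0,0],[0,0,0,0],[0,0,0,0]],
  ],
)

```text
time: 68.8
tool_pos: [0.533, -0.4084, 0.1071]
eef_rot: [-3.142, -0.0, -0.03]
contact_force: [-0.2, -0.0, -0.2]
opening: 0.351
gripper_force: 0.0
```

play_rows(
  targets=[
    [[0,0,0,0],[0,0,0,0],[0,0,0,0],[0,0,0,0],[0,0,0,0],[0,0,0,0],[0,0,0,0],[0,0,0,0],[0,0,0,0],[0,0,0,0]],
  ],
  grip=1,
)

```text
time: 70.05
tool_pos: [0.533, -0.4083, 0.107]
eef_rot: [-3.142, 0.0, -0.03]
contact_force: [0.6, 0.2, -0.7]
opening: 0.16
gripper_force: 40.0
```

play_rows(
  targets=[
    [[0,0,30,0],[0,0,50,0],[0,0,60,0],[0,0,40,0],[0,0,0,0],[15,50,0,3.5],[15,50,0,0],[15,50,0,0],[15,50,0,0],[15,50,0,0]],
  ],
)

```text
time: 71.3
tool_pos: [0.6072, -0.1562, 0.2836]
eef_rot: [-3.139, 0.004, 0.03]
contact_force: [1.0, -0.6, -1.8]
opening: 0.157
gripper_force: 40.0
```

play_rows(
  targets=[
    [[12,39,0,0],[12,39,0,0],[12,39,0,0],[0,0,-30,0],[0,0,-30,0],[0,0,0,0],[0,0,0,0],[0,0,0,0],[0,0,0,0],[0,0,0,0]],
  ],
)

```text
time: 72.55
tool_pos: [0.6443, -0.0415, 0.2277]
eef_rot: [3.141, -0.001, 0.03]
contact_force: [-0.2, 0.3, -1.9]
opening: 0.158
gripper_force: 40.0
```

```bash
python3 books.py|head -12
python3 - <<'E'
from h import *
P=np.load('/tmp/b_wrist.npz')['P'];z=P[...,2]
for x in(.67,.675,.68,.685):
    m=(abs(P[...,0]-x)<.003)&(z>.091)&(z<.1)&(abs(P[...,1])<.1); y=np.sort(P[...,1][m])*1000; k=np.where(np.diff(y)>3)[0]; print(x,[y[0].round(1)]+[(y[i].round(1),y[i+1].round(1)) for i in k]+[y[-1].round(1)])
E
```

```text
wrist [ 0.64419774 -0.04146766  0.22751463] [ 3.14139270e+00 -7.06295306e-04  3.05599074e-02]
[177. 193.] 2748 [array([640.1,  65.3]), array([99.5, 30.5]), np.float64(1.9)] 0.0953
[210. 192.] 1779 [array([641.4,  25.7]), array([99.8, 31.8]), np.float64(1.2)] 0.0954
[256. 189.] 1850 [array([643.6, -16.9]), array([28.5, 99.4]), np.float64(87.4)] 0.0953
[306. 189.] 1675 [array([645.6, -61.1]), array([96.2, 28.7]), np.float64(2.2)] 0.0953
tab 295 [699.5  45.7  69.3] [ 66.  93. 150.]
tab 284 [700.8   4.4  69.5] [189.  77.  65.]
tab 275 [702.  -37.7  69.6] [211. 170.  62.]
tab 24 [688.4  51.7  67.3] [82. 79. 74.]
top [ 0.64411752 -0.04143409  0.22735991] [ 3.14146655e+00 -4.45417443e-04  3.05917206e-02]
[260. 145.] 207 [array([639.1,  65.6]), array([99.5, 25.2]), np.float64(0.4)] 0.0949
0.67 [np.float64(-75.1), (np.float64(-56.5), np.float64(-24.0)), (np.float64(-3.7), np.float64(22.5)), (np.float64(42.2), np.float64(50.9)), np.float64(81.1)]
0.675 [np.float64(-74.6), (np.float64(-54.3), np.float64(-25.8)), (np.float64(-3.7), np.float64(23.2)), (np.float64(42.2), np.float64(50.9)), np.float64(81.9)]
0.68 [np.float64(-74.4), (np.float64(-52.1), np.float64(-27.6)), (np.float64(-3.5), np.float64(23.1)), (np.float64(41.9), np.float64(51.7)), np.float64(81.9)]
0.685 [np.float64(-74.1), (np.float64(-50.0), np.float64(-29.5)), (np.float64(-3.4), np.float64(22.0)), (np.float64(42.8), np.float64(52.3)), np.float64(81.9)]
```

play_rows(
  targets=[
    [[0,0.8,-10,0],[0,0,-10,0],[0,0,-10,0],[0,0,-5,0],[0,0,-5,0],[0,0,-5,0],[0,0,-5,0],[0,0,-5,0],[0,0,-5,0],[0,0,0,0]],
  ],
)

```text
time: 73.9
tool_pos: [0.6441, -0.0408, 0.1666]
eef_rot: [3.141, -0.0, 0.031]
contact_force: [0.8, -2.5, -1.8]
opening: 0.155
gripper_force: 40.0
```

play_rows(
  targets=[
    [[0,0,-7,0],[0,0,-7,0],[0,0,-7,0],[0,0,-7,0],[0,0,-7,0],[0,0,-7,0],[0,0,-5,0],[0,0,-4,0],[0,0,0,0],[0,0,0,0]],
  ],
)

```text
time: 75.15
tool_pos: [0.6437, -0.0404, 0.1154]
eef_rot: [-3.141, 0.001, 0.031]
contact_force: [0.5, -2.4, -3.7]
opening: 0.163
gripper_force: 40.0
```

play_rows(
  targets=[
    [[0,0,-2.5,0],[0,0,-2,0],[0,0,-1,0],[0,0,-1,0],[0,0,-1,0],[0,0,0,0],[0,0,0,0],[0,0,0,0],[0,0,0,0],[0,0,0,0]],
  ],
)

```text
time: 76.4
tool_pos: [0.6442, -0.0405, 0.109]
eef_rot: [-3.142, -0.001, 0.031]
contact_force: [-1.1, 0.7, 4.9]
opening: 0.16
gripper_force: 40.0
```

play_rows(
  targets=[
    [[0,0,0,0],[0,0,0,0],[0,0,0,0],[0,0,0,0],[0,0,0,0],[0,0,40,0],[0,0,60,0],[0,0,60,0],[-30,-40,0,0],[-30,-50,0,0]],
  ],
  grip=0.48,
)

```text
time: 77.65
tool_pos: [0.584, -0.131, 0.2699]
eef_rot: [3.14, -0.002, 0.033]
contact_force: [-0.3, -1.2, 0.5]
opening: 0.26
gripper_force: 0.0
```

play_rows(
  targets=[
    [[-20,-50,0,0],[-20,-50,0,0],[-20,-50,0,0],[-20,-30,0,0],[0,0,0,0],[0,0,0,0],[0,0,0,0],[0,0,0,0],[0,0,0,0],[0,0,0,0]],
  ],
)

```text
time: 78.9
tool_pos: [0.5041, -0.3104, 0.2686]
eef_rot: [-3.142, 0.0, 0.031]
contact_force: [0.9, -0.0, 0.7]
opening: 0.256
gripper_force: 0.0
```

Run:
```python
from h import *
c=cap("top","t11"); P=c["P"]; z=P[...,2]
def rect(m,t):
    n,l,s,cc=cv2.connectedComponentsWithStats(m.astype(np.uint8))
    for i in range(1,n):
        if s[i,4]>60: p=P[l==i]; print(t,s[i,4],[np.round(q,1) for q in cv2.minAreaRect((p[:,:2]*1000).astype(np.float32))],np.median(p[:,2]).round(4),c["frame"][l==i].mean(0).round())
rect((z>.145)&(z<.17)&(abs(P[...,0]-.642)<.07)&(abs(P[...,1])<.08),'case')
rect((z>.11)&(z<.17)&(abs(P[...,0]-.577)<.07)&(abs(P[...,1]-.26)<.06),'house')
rect((z>.075)&(z<.104)&(abs(P[...,0]-.577)<.1)&(abs(P[...,1]-.314)<.14),'tray')
cap("side","s2")
f=np.hstack([c["frame"][80:280,80:360]]); 
cv2.imwrite('pics/fin.png',cv2.resize(np.vstack([f,np.load('/tmp/s2.npz')['frame'][130:350,160:440]]),None,fx=1.4,fy=1.4)[...,::-1])
```

```text
case 265 [array([642.6,   5.6]), array([102.8,  15.1]), np.float64(1.9)] 0.1533 [150.  41.  33.]
case 259 [array([642.5, -41.3]), array([99.4, 14.8]), np.float64(0.3)] 0.1535 [180. 137.  43.]
house 216 [array([576.3, 311.8]), array([70.4, 15.9]), np.float64(0.6)] 0.1274 [13. 12. 13.]
house 652 [array([574.7, 253.3]), array([52.6, 64.8]), np.float64(0.0)] 0.1431 [135. 107.  69.]
tray 4427 [array([576.9, 313.9]), array([222. , 151.6]), np.float64(88.9)] 0.087 [107.  71.  42.]
```

View pics/fin.png

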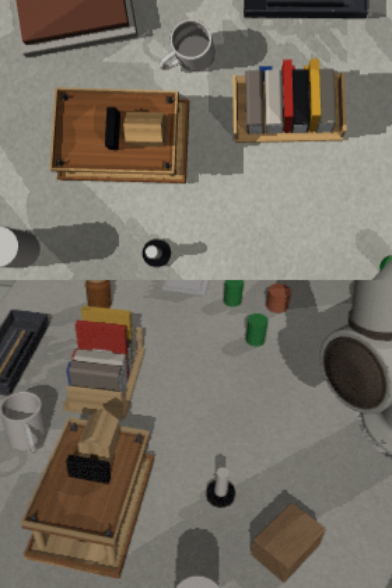

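The final picture shows the tray level with its pins through the holes, the house upright on it, and the red and yellow cases upright in their own gaps. The arm is clear of everything.

```bash
python3 -c "
from rig import close_job
print(close_job())"
```

```text
the job is handed in; nothing more can be done
None
```

I handed the job in at about 79 s on the robot's clock. Three tins stand on the base board, the tray sits level on its four posts with the house upright on it, and the red and yellow cases (there was no blue one) are fully down in their matching gaps. `close_job()` gave no verdict.

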